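# Gauge a bracket, then hold it in the corner of a stop plate

## Task

Check the bracket's thickness: press the gauge's knob down until its foot rests on the bracket, hold it there a moment, then let it spring back up. Then take the bracket to the stop plate and press it, flat on the plate, into the corner so that its long edge bears on the long fence and its short edge on the short fence at the same time; finish while still holding it pressed firmly against both fences, and do not knock the other things on the bench about.

Things in the scene. Friction and masses are not known exactly. Their poses are not given: they have to be found in the camera images.
- gauge: Low height gauge fixed to the bench. Dark steel base 100 (x) x 220 (y, -120 to +100) x 12 mm, origin on its underside; its top is the anvil the bracket lies on. A 20 mm post at y = +65 mm carries a grey arm (26 mm wide, y -4 to +80, z 60 to 76 mm; dial on the post, tops out at 84 mm) over the bracket's bare end. A vertical plunger runs through the arm at x = 0, y = +10 mm.
- plunger (a joint): Travel of the gauge's sprung plunger in m: 0 is up (at rest, foot 49 mm above the bench), growing as it goes down, at most 0.032. The foot meets the top of the bracket lying on the anvil at 0.025, which is the bracket's 12 mm thickness. The spring pushes it up with 2.7 N at 0 and 4.2 N at 0.025 and brings it back when the knob is left.
- knob_top (a point): Centre of the flat top of the plunger's round black knob, 24 mm in diameter and 12 mm thick; 121 mm above the bench when up; moves down with the plunger.
- foot: Round steel foot at the lower end of the plunger, 16 mm in diameter, 6 mm thick; origin at the centre of its underside.
- bracket: Loose aluminium bracket, about 0.38 kg: foot plate 60 (x) x 130 (y) x 12 mm; on it an upright web on the middle line, 18 mm thick (x), y -57 to -3, z 12 to 52 mm, and a cross rib at the -y end, 60 x 12 mm, z 12 to 36. Origin at the centre of the underside. Starts on the gauge's anvil, y about along the gauge's y, bare +y end under foot and arm: draw it out to -y before lifting.
- web_top (a point): Point on the web's top edge near the bracket's balance point (which lies at y = -15 mm), at (0, -20, 52) mm in the bracket's frame; the web can be pinched here from above across its 18 mm thickness (the bracket's x).
- stop_plate: Dark steel stop plate fixed to the bench, 130 (x) x 190 (y) x 12 mm, origin at the centre of its underside; two low steel fences on its top form a corner; all ground and oiled (friction about 0.25). A seated bracket has its origin at (10, 0, 12) mm in this frame with its y axis along this y axis, either way round (the foot plate is symmetric).
- long_fence: Long fence, 12 x 115 x 14 mm, along the stop plate's y at its +x side; origin under its centre. Its working face looks to -x of the stop plate, at x = +40 mm; y from -60 to +55 mm. Its top is 26 mm above the bench.
- short_fence: Short fence, 55 x 12 x 14 mm, along the stop plate's x at its +y end; origin under its centre. Its working face looks to -y of the stop plate, at y = +65 mm; x from -25 to +30 mm. Its top is 26 mm above the bench.
- corner (a point): Point on the stop plate's top (12 mm above the bench) where the two working faces would meet, at (40, 65, 12) mm in the stop plate's frame, with the same axes: the bracket lies towards -x and -y of it.
- tub: Bystander: white tub of wipes with black cap, 90 mm in diameter, 130 mm tall, origin under its centre.
- screwdriver: Bystander: screwdriver lying on the bench beyond the work.
- sander: Bystander: grey and black detail sander with an orange rim, about 180 x 105 x 100 mm, origin under its middle.
Mind the look-alikes: they are no part of the job. There is more than one size of the bracket; the one meant has the size given above.

How it is judged:
By the outcome, as a careful person would: the job done as asked, in the order asked, and still so for the second after the job is handed in, while the arm keeps its last pose, push and grip.
It also fails if it takes over 67 s, if anything falls off the work surface, if the arm or the gripper's body presses on something with over 40 N, if the wrist force passes 120 N, or if a joint passes its speed limit or range.

## Robot

A 6-joint arm with a two-finger parallel gripper is mounted at the origin on the work surface. World frame = base frame: x ahead of the robot, y to its left, z up, the work surface at z = 0. Lengths are in m, angles in rad, forces in N, time in s.
With the tool pointing down it reaches from about 0.35 to 0.875 m from the base axis. Payload 4.2 kg.
Tool frame: the origin (TCP) lies at the very end of the fingers, on their centre line; the grasp point (between the pads) lies 19 mm behind it (manip.grip_depth is the distance from the TCP to the grasp point, in m); z points along the fingers, y is the line along which they close (so a half turn about z gives the same grasp; the last joint's range is limited). The gripper opens to 87 mm and grips with 3 to 60 N. Pads are 19 mm wide; open, the fingers measure 117 mm over their backs; the gripper's body (75 mm by 190 mm) begins 51 mm behind the grasp point.
Start: joints at [1.403, 0.385, 0.008, 0, -1.194, -0.259], TCP at [0.259, 0.569, 0.223] pointing down, gripper open.
Joint ranges: [-3.14, 3.14], [-1.21, 2.06], [-1.07, 1.41], [-3.16, 2.05], [-2.99, -0.16], [-3.1, 3.1]. Speed limits (rad/s): [2.79, 2.79, 3.14, 3.14, 3.14, 3.14].

## Interface

Orientations are given as [roll, pitch, yaw] about the fixed x, y, z axes, in that order (R = Rz(yaw) Ry(pitch) Rx(roll)).
In Python, from plant import manip gives the robot as it stands. The module is installed in compiled form; this text tells all that it offers.
- The arm moves only by the tool send_rows, never from a script. Its argument "moves" is a list of rows, each a list of 7 numbers: the shift along the tool's x, y, z in units of 0.6 m (1.0 is 0.6 m), then the turn, a rotation vector about the tool's x, y, z in units of pi/4 rad (1.0 is pi/4 rad), then the opening, from -1 (shut) to 1 (fully open). In form: [[dx, dy, dz, rx, ry, rz, fingers], ...]. A call has 1 to 8 rows; each row is the pose to reach, as a shift and turn from the pose commanded when the call began, along the tool's axes at that moment; what a row does not reach only later rows make up. A row lasts 1/10 s, in which the tool goes at most 50 mm and 8.59 degrees, less where a joint would pass 70% of its speed; a pose out of reach is approached as far as the arm can. A call with a number of a shift or a turn outside -1 to 1 is refused whole. A call with a gripper value outside its range is refused whole. The fingers move at their own pace and stop on an object; "force" is the grip in N (left out, the last holds). Time passes only in rows, so rows that repeat a pose let the fingers close. It gives the time, the measured TCP pose, the force, the opening and the grip force at its end, in the units of the state.
- manip.sense(): the state, without advancing time (a new reading comes with each control period).
- manip.capture(name): name is "scene" or "top" or "wrist"; returns a dict with "img" (400x640x3 uint8, red, green, blue), "fx", "fy", "cx", "cy" (pixels), "R" (3x3) and "t" (3): a world point X has camera coordinates R X + t; the wrist camera has in their place "tool_from_camera" (4x4, takes a point from camera to tool coordinates, whose origin is the TCP and whose axes are the flange's). Camera axes: x right, y down, z forward; pixel columns grow to the right and rows downward; lengths in m; the calibration is good to about 2 mm. A picture is of the moment at which its call begins: read the wrist's pose just before it. There is no depth.
- manip.finish_job(): hands the job in; it is judged then, once.
Trained networks look in the newest picture that a camera, given by its name, has taken for a name from the list of things; names that differ only in an ending like _2 or _b are one class to them, and where a whole thing is asked for, a point or a joint stands for the part that bears it (a point fixed in the world has none). Each returns a list of dicts, best first, with "confidence" (0 to 1); they miss things now and then, are a little off and sometimes report something else, mostly with a low value. They report only what shows in the picture. A call takes as long as a camera call. They do not tell look-alikes from the thing itself.
- manip.masks_of(target, camera): "mask" (400x640 bool, what is visible of it) and "at" ([row, column] in pixels, amid what is visible of it).
The state is a dict: "time": time; "qpos": joint angles; "qd": joint speeds; "joint_torque": joint torques, N m; "eef_pos": TCP position; "orientation": TCP orientation; "ft_force": force on the tool from outside, world axes, zero at the start; "moment": the same for the moment, N m; "grip_width": finger opening in m; "grasp_force": force on a finger pad.
Only numpy, scipy, OpenCV 4.12 (cv2) and the standard library are available. Lean on these libraries where they do the work, as an engineer would, in place of code of your own. Each camera call takes 0.05 s, during which the arm holds its last target. There are 200 camera calls.

## Working session

There is one attempt and no reset: what is moved stays moved. The work goes in short steps, Python scripts to look and compute and a tool call to move; the robot and the scene stay as the last step left them, time stands still between calls to the robot, and variables do not carry over. Pictures are saved under pics/ and viewed, at most 10 in all, crops included, and the job is handed in when it is done.

Besides the shell and the picture viewer there is one more tool, called by a JSON object that holds its "fn" and its "kwargs", one argument or row to a line. send_rows: Moves the arm, as the interface text tells. Its arguments: {"type":"object","properties":{"moves":{"type":"array"},"force":{"type":"number"}},"required":["moves"]}

```bash
mkdir -p pics; ls; cat > h.py <<'E'
import numpy as np, cv2, pickle
from plant import manip
from scipy.spatial.transform import Rotation as Ro
def cap(n):
    s=manip.sense(); c=manip.capture(n)
    if 'R' not in c or c.get('R') is None:
        T=np.eye(4); T[:3,:3]=Ro.from_euler('xyz',s['orientation']).as_matrix(); T[:3,3]=s['eef_pos']
        C=np.linalg.inv(T@np.array(c['tool_from_camera'])); c['R']=C[:3,:3]; c['t']=C[:3,3]
    c['R']=np.array(c['R']); c['t']=np.array(c['t']); return c
def px(c,X):
    p=c['R']@np.array(X)+c['t']; return np.array([c['fx']*p[0]/p[2]+c['cx'],c['fy']*p[1]/p[2]+c['cy']])
def ray(c,u,v,z):
    d=c['R'].T@np.array([(u-c['cx'])/c['fx'],(v-c['cy'])/c['fy'],1]); o=-c['R'].T@c['t']
    return o+d*(z-o[2])/d[2]
def save(c,n): cv2.imwrite('pics/'+n,c['img'][:,:,::-1])
E
python3 - <<'E'
from h import *
print(manip.sense())
ims={}
for n in ['scene','top']:
    c=cap(n); save(c,n+'0.png'); ims[n]=c
    print(n,'cam at',-c['R'].T@c['t'],c['fx'])
    for t in ['gauge','knob_top','bracket','stop_plate','long_fence','short_fence','tub','screwdriver','sander']:
        for d in manip.masks_of(t,n):
            r,k=d['at']; print(t,round(d['confidence'],2),(r,k),d['mask'].sum(),ray(c,k,r,0).round(3))
E
```

```text
pics
{'time': 0.0, 'qpos': array([ 1.40259189e+00,  3.85579113e-01,  6.61504639e-03, -5.24501962e-04,
       -1.19402601e+00, -2.58574541e-01]), 'qd': array([-0.00044686,  0.00121788,  0.00068675, -0.0012621 ,  0.00012762,
       -0.00186949]), 'joint_torque': array([-6.28467242e-04, -3.90665352e+01,  1.87407446e+01,  4.22017962e+00,
        1.09317707e-02, -1.83534021e-04]), 'eef_pos': array([0.25845181, 0.56837936, 0.22143801]), 'orientation': array([ 3.13934719e+00, -8.98718491e-05, -4.26972389e-01]), 'ft_force': array([ 1.14308378, -0.99356634,  0.30876289]), 'moment': array([-0.0248876 ,  0.01147168, -0.03160841]), 'grasp_force': 0.0, 'grip_width': 0.08709328176070925}
scene cam at [1.58228205 0.01662139 0.92763982] 457.8002229846967
gauge 0.97 (215.6, 406.6) 1356 [0.552 0.248 0.   ]
bracket 0.97 (205.4, 374.8) 800 [0.502 0.156 0.   ]
bracket 0.65 (249.1, 378.5) 512 [0.689 0.15  0.   ]
bracket 0.53 (178.9, 364.7) 345 [0.365 0.134 0.   ]
stop_plate 0.62 (217.3, 258.2) 1975 [ 0.548 -0.202  0.   ]
long_fence 0.78 (222.2, 251.6) 231 [ 0.569 -0.219  0.   ]
short_fence 0.39 (211.9, 28
[... 205 characters left out ...]
.46672777 -0.00952798  1.33559447] 431.91689715774913
gauge 0.64 (220.0, 239.4) 1512 [0.534 0.233 0.   ]
knob_top 0.64 (214.8, 233.1) 49 [0.55  0.253 0.   ]
knob_top 0.34 (215.1, 262.6) 791 [0.551 0.161 0.   ]
bracket 0.87 (264.8, 270.2) 497 [0.4   0.132 0.   ]
bracket 0.82 (218.0, 261.3) 820 [0.542 0.165 0.   ]
bracket 0.58 (170.5, 270.2) 434 [0.692 0.143 0.   ]
stop_plate 0.81 (214.8, 383.5) 2619 [ 0.563 -0.213  0.   ]
long_fence 0.51 (203.5, 381.6) 176 [ 0.598 -0.207  0.   ]
short_fence 0.57 (213.9, 357.8) 89 [ 0.563 -0.133  0.   ]
tub 0.79 (210.7, 149.0) 1114 [0.555 0.514 0.   ]
screwdriver 0.64 (121.2, 309.8) 274 [0.853 0.024 0.   ]
sander 0.94 (206.9, 474.6) 1961 [ 0.595 -0.495  0.   ]
```

```bash
python3 - <<'E'
import cv2
a=cv2.imread('pics/top0.png')[110:310,120:520]; b=cv2.imread('pics/scene0.png')[130:330,130:530]
import numpy as np
cv2.imwrite('pics/a.png',cv2.resize(np.vstack([a,b]),None,fx=1.5,fy=1.5,interpolation=cv2.INTER_CUBIC))
cv2.imwrite('pics/tcrop.png',cv2.resize(a,None,fx=2,fy=2,interpolation=cv2.INTER_CUBIC))
E
```

```text
(no output)
```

View pics/a.png

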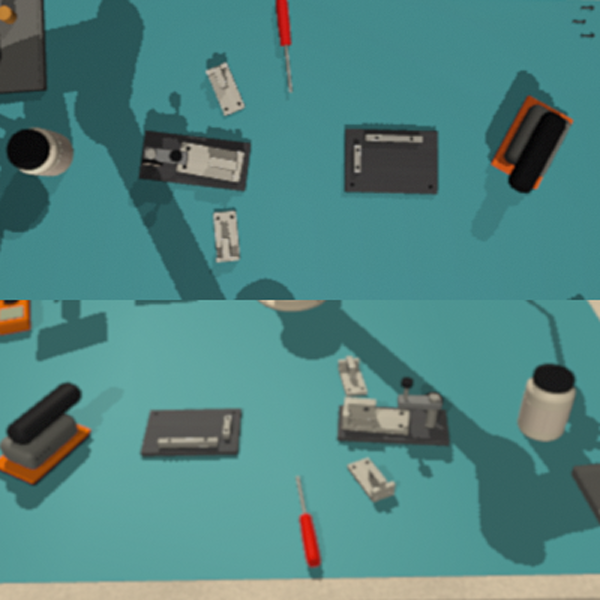

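The three candidates in the top view are the gauge bracket at pixel (261,218) and look-alikes on the bench at (270,170) and (270,265). The one meant is on the gauge, at (261,218), because it lies on the anvil under the arm. The stop plate is at (383,215), with its long fence on the +x side and its short fence on the +y side.

```bash
cat >> h.py <<'E'
def rows(p,yaw,base=None,tilt=None):
    "shift (units) and turn (units) from the present pose to p, yaw (tool down)"
    s=manip.sense(); R=Ro.from_euler('xyz',s['orientation']); T=Ro.from_euler('xyz',[np.pi,0,yaw])
    return (R.inv().apply(np.array(p)-s['eef_pos'])/.6).round(4),((R.inv()*T).as_rotvec()/(np.pi/4)).round(4)
E
python3 - <<'E'
from h import *
c=manip.capture('wrist'); print(np.round(c['tool_from_camera'],3),c['fx'])
print(rows([.47,.2,.36],-1.65),rows([.258,.568,.36],-.427))
E
```

```text
[[ 0.    -0.963 -0.27   0.075]
 [ 1.    -0.     0.    -0.001]
 [-0.    -0.27   0.963 -0.162]
 [ 0.     0.     0.     1.   ]] 316.6215483230171
(array([ 0.5751,  0.4139, -0.2291]), array([0.    , 0.    , 1.5574])) (array([-0.0004,  0.0019, -0.2291]), array([-0.    ,  0.    ,  0.0003]))
```

{"fn": "send_rows", "kwargs": {
  "moves": [
    [0,0,-0.08,0,0,0.15,-1],
    [0,0,-0.16,0,0,0.3,-1],
    [0.05,0.03,-0.22,0,0,0.45,-1],
    [0.12,0.08,-0.22,0,0,0.6,-1],
    [0.19,0.13,-0.22,0,0,0.7,-1],
    [0.26,0.18,-0.22,0,0,0.8,-1],
    [0.32,0.23,-0.22,0,0,0.9,-1],
    [0.38,0.27,-0.22,0,0,1.0,-1]
  ],
  "force": 30
}}

```text
time: 1.85
eef_pos: [0.3996, 0.3248, 0.3552]
orientation: [-3.141, 0.001, -1.215]
ft_force: [2.0, 0.3, -0.2]
grip_width: 0.0307
grasp_force: 0.0
```

```bash
python3 - <<'E'
from h import *
s=manip.sense();print(s['eef_pos'],s['orientation'],s['time'],rows([.54,.17,.36],-1.65))
E
```

```text
[0.39956042 0.32479855 0.35516323] [-3.14068630e+00  5.56029807e-04 -1.21529665e+00] 1.85 (array([ 0.3233, -0.1296, -0.0081]), array([-0.001 ,  0.0009,  0.5535]))
```

{"fn": "send_rows", "kwargs": {
  "moves": [
    [0.08,-0.03,0,0,0,0.15,-1],
    [0.16,-0.065,0,0,0,0.3,-1],
    [0.24,-0.1,0,0,0,0.45,-1],
    [0.32,-0.13,-0.01,0,0,0.55,-1],
    [0.32,-0.13,-0.01,0,0,0.55,-1],
    [0.32,-0.13,-0.01,0,0,0.55,-1]
  ]
}}

```text
time: 2.45
eef_pos: [0.5404, 0.1733, 0.3602]
orientation: [3.141, -0.0, -1.647]
ft_force: [-1.2, 0.1, 0.5]
grip_width: 0.0002
grasp_force: 0.0
```

```bash
python3 - <<'E'
from h import *
s=manip.sense();print(s['eef_pos'],s['orientation'],s['time'])
c=cap('wrist'); save(c,'w1.png'); pickle.dump(c,open('w1.pkl','wb'))
for t in ['gauge','knob_top','bracket']:
    for d in manip.masks_of(t,'wrist'):
        r,k=d['at']; print(t,round(d['confidence'],2),(r,k),d['mask'].sum(),ray(c,k,r,.121 if t[0]=='k' else .012).round(4))
E
```

```text
[0.54041732 0.17334442 0.36020392] [ 3.14114864e+00 -1.69221881e-04 -1.64705495e+00] 2.45
gauge 0.88 (191.3, 314.9) 4717 [0.551  0.2286 0.012 ]
knob_top 0.67 (206.5, 314.6) 268 [0.55   0.2218 0.121 ]
bracket 0.96 (153.1, 316.0) 2923 [0.5443 0.1656 0.012 ]
bracket 0.65 (120.6, 410.2) 1969 [0.3933 0.1262 0.012 ]
bracket 0.62 (144.0, 221.2) 1909 [0.6939 0.1396 0.012 ]
```

View pics/w1.png

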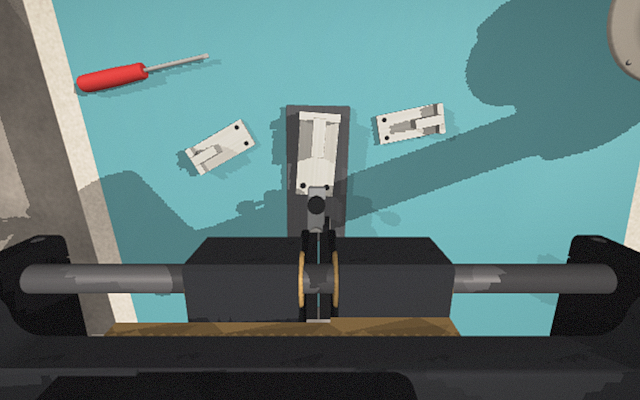

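The bracket on the gauge shows at about (318,153) with the knob at (316,206). The two smaller look-alikes are at (222,145) and (410,122). Next is a close crop to confirm.

```bash
python3 - <<'E'
from h import *
c=pickle.load(open('w1.pkl','rb'))
im=c['img'][95:245,265:375,::-1]
cv2.imwrite('pics/w1c.png',cv2.resize(im,None,fx=4,fy=4,interpolation=cv2.INTER_CUBIC))
for n in ['top0']:
    pass
E
```

```text
(no output)
```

View pics/w1c.png

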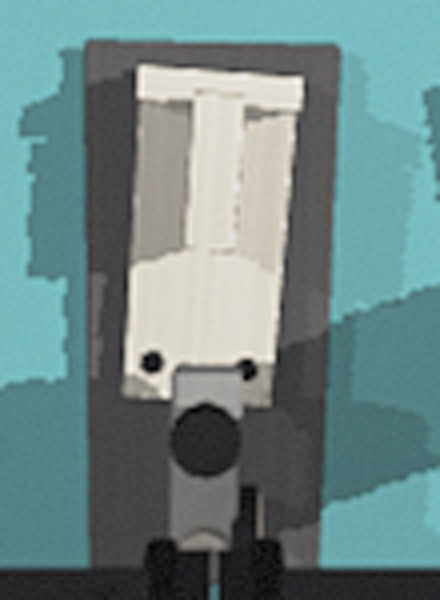

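The crop shows the chosen bracket on the anvil, turned a few degrees from the gauge. Its bare end is under the arm and its rib end is at the top, around crop (138..303, 70).

```bash
cat >> h.py <<'E'
from scipy.optimize import least_squares
def fit(c,P,U,x0,z0=0):
    P=np.array(P,float)/1000;U=np.array(U,float)
    def W(x): 
        a,b=np.cos(x[2]),np.sin(x[2]); return np.c_[x[0]+a*P[:,0]-b*P[:,1],x[1]+b*P[:,0]+a*P[:,1],P[:,2]+z0]
    f=lambda x: np.concatenate([px(c,X)-u for X,u in zip(W(x),U)])
    r=least_squares(f,x0,loss='soft_l1',x_scale=[.01,.01,.05]); return r.x,f(r.x).reshape(-1,2).round(1)
E
python3 - <<'E'
from h import *
c=pickle.load(open('w1.pkl','rb'))
u=lambda L:[(264.6+x/4,94.6+y/4) for x,y in L]
# image left=+x, up=-y
g,e=fit(c,[(50,-120,12),(-50,-120,12),(0,10,121)],u([(87,42),(341,44),(205,440)]),[.55,.2,-.08]);print(g,e.tolist())
b,e=fit(c,[(30,65,12),(-30,65,12),(30,-65,36),(-30,-65,36),(9,-3,52),(-9,-3,52)],u([(123,399),(271,406),(138,67),(303,77),(189,248),(235,250)]),[.54,.16,-.1],.012);print(b,e.tolist())
k=ray(c,*u([(205,440)])[0],.121);print('knob',k)
print('edges',[ray(c,*p,.012).round(4).tolist() for p in u([(87,42),(93,560),(341,44),(318,560)])])
print(rows([.55,.222,.16],-1.65))
E
```

```text
[ 0.54707107  0.21104982 -0.09675852] [[-0.8, -1.0], [0.4, -0.1], [0.2, 1.2]]
[ 0.54292417  0.1675283  -0.14346986] [[0.5, -0.5], [0.3, 0.2], [0.0, -0.2], [0.2, 0.2], [-1.0, -0.1], [-0.2, 0.3]]
knob [0.54815986 0.21930684 0.121     ]
edges [[0.5842, 0.0883, 0.012], [0.6037, 0.3019, 0.012], [0.4864, 0.0965, 0.012], [0.5068, 0.3094, 0.012]]
(array([-0.0782, -0.0131,  0.3345]), array([0.    , 0.0003, 0.0101]))
```

{"fn": "send_rows", "kwargs": {
  "moves": [
    [-0.04,-0.005,0.06,0,0,0,-1],
    [-0.073,-0.009,0.13,0,0,0,-1],
    [-0.073,-0.009,0.21,0,0,0,-1],
    [-0.073,-0.009,0.28,0,0,0,-1],
    [-0.073,-0.009,0.34,0,0,0,-1],
    [-0.073,-0.009,0.367,0,0,0,-1],
    [-0.073,-0.009,0.367,0,0,0,-1]
  ]
}}

```text
time: 3.35
eef_pos: [0.5457, 0.2182, 0.1376]
orientation: [3.136, -0.004, -1.642]
ft_force: [0.2, -0.1, -0.5]
grip_width: 0.0003
grasp_force: 0.0
```

```bash
python3 - <<'E'
from h import *
s=manip.sense();print(s['eef_pos'],s['orientation'],s['time'],s['ft_force'])
print(rows([.5475,.219,.121],-1.65))
c=cap('wrist');save(c,'w2.png')
a=c['img'][150:350,220:420,::-1]
c=cap('scene'); b=c['img'][160:240,350:450,::-1]
d=cap('top')['img'][180:260,190:290,::-1]
r=lambda i,w,h:cv2.resize(i,(w,h),interpolation=cv2.INTER_CUBIC)
cv2.imwrite('pics/c2.png',np.hstack([r(a,400,400),r(b,375,300)[:400] if 0 else cv2.copyMakeBorder(r(b,375,300),0,100,0,0,cv2.BORDER_CONSTANT)]))
E
```

```text
[0.54573303 0.21822134 0.1375613 ] [ 3.13646617 -0.00374353 -1.64201564] 3.35 [ 0.23338549 -0.12183394 -0.51669376]
(array([-0.0016, -0.003 ,  0.0276]), array([ 0.0065, -0.0048,  0.0102]))
```

View pics/c2.png

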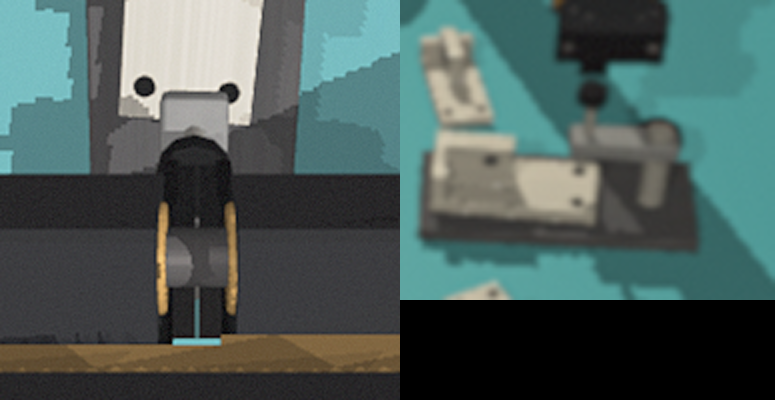

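The closed fingertips stand right over the knob: wrist crop centre at (195,340), knob at (193,155), and the scene crop agrees. Pressing now.

{"fn": "send_rows", "kwargs": {
  "moves": [
    [-0.001,-0.002,0.012,0,0,0,-1],
    [-0.001,-0.002,0.024,0,0,0,-1],
    [-0.001,-0.002,0.034,0,0,0,-1],
    [-0.001,-0.002,0.044,0,0,0,-1],
    [-0.001,-0.002,0.052,0,0,0,-1],
    [-0.001,-0.002,0.06,0,0,0,-1],
    [-0.001,-0.002,0.066,0,0,0,-1],
    [-0.001,-0.002,0.066,0,0,0,-1]
  ]
}}

```text
time: 4.3
eef_pos: [0.5495, 0.2186, 0.1004]
orientation: [3.142, -0.0, -1.644]
ft_force: [-2.1, 0.7, 2.8]
grip_width: 0.0003
grasp_force: 1.6
```

{"fn": "send_rows", "kwargs": {
  "moves": [
    [0,0,0.003,0,0,0,-1],
    [0,0,0.006,0,0,0,-1],
    [0,0,0.008,0,0,0,-1],
    [0,0,0.01,0,0,0,-1],
    [0,0,0.01,0,0,0,-1]
  ]
}}

```text
time: 4.8
eef_pos: [0.5496, 0.2186, 0.0964]
orientation: [-3.141, 0.0, -1.644]
ft_force: [-4.5, 0.0, 10.8]
grip_width: 0.0006
grasp_force: 5.3
```

{"fn": "send_rows", "kwargs": {
  "moves": [
    [0,0,0.001,0,0,0,-1],
    [0,0,0.001,0,0,0,-1],
    [0,0,0.001,0,0,0,-1],
    [0,0,0.001,0,0,0,-1],
    [0,0,0.001,0,0,0,-1],
    [0,0,0.001,0,0,0,-1],
    [0,0,0.001,0,0,0,-1],
    [0,0,0.001,0,0,0,-1]
  ]
}}

```text
time: 5.6
eef_pos: [0.5496, 0.2186, 0.0964]
orientation: [-3.14, 0.0, -1.643]
ft_force: [-4.1, 0.3, 13.0]
grip_width: 0.0004
grasp_force: 6.5
```

```bash
python3 - <<'E'
from h import *
s=manip.sense();print(s['eef_pos'],s['time'],s['ft_force'])
print(rows([.535,.11,.3],-1.71))
E
```

```text
[0.54959433 0.21858795 0.09637495] 5.6 [-4.13296064  0.26183195 13.03003952]
(array([ 0.1822,  0.0107, -0.3394]), array([-0.0015,  0.0004,  0.0848]))
```

{"fn": "send_rows", "kwargs": {
  "moves": [
    [0,0,-0.015,0,0,0,-1],
    [0,0,-0.03,0,0,0,-1],
    [0,0,-0.045,0,0,0,-1],
    [0,0,-0.06,0,0,0,-1],
    [0,0,-0.12,0,0,0,-1],
    [0.0,0,-0.2,0,0,0,0],
    [0.07,0.01,-0.28,0,0,0,1],
    [0.15,0.01,-0.34,0,0,0.08,1]
  ]
}}

```text
time: 6.4
eef_pos: [0.5385, 0.1474, 0.2853]
orientation: [-3.14, 0.001, -1.706]
ft_force: [0.5, 0.3, -0.0]
grip_width: 0.0173
grasp_force: 0.0
```

```bash
python3 - <<'E'
from h import *
s=manip.sense();print(s['eef_pos'],s['time'],s['ft_force'])
print(rows([.555,-.29,.30],-1.65))
E
```

```text
[0.53854402 0.14736228 0.28531273] 6.4 [ 0.49175536  0.33573404 -0.01671973]
(array([ 0.7185, -0.1257, -0.0247]), array([-0.0016,  0.0006, -0.0717]))
```

{"fn": "send_rows", "kwargs": {
  "moves": [
    [0.08,-0.014,-0.02,0,0,-0.01,1],
    [0.16,-0.028,-0.02,0,0,-0.02,1],
    [0.24,-0.042,-0.02,0,0,-0.03,1],
    [0.32,-0.056,-0.02,0,0,-0.04,1],
    [0.4,-0.07,-0.02,0,0,-0.05,1],
    [0.48,-0.084,-0.02,0,0,-0.06,1],
    [0.56,-0.098,-0.02,0,0,-0.07,1],
    [0.64,-0.112,-0.02,0,0,-0.07,1]
  ]
}}

```text
time: 7.2
eef_pos: [0.5524, -0.2442, 0.295]
orientation: [3.141, 0.0, -1.652]
ft_force: [0.8, 0.6, -0.0]
grip_width: 0.0803
grasp_force: 0.0
```

{"fn": "send_rows", "kwargs": {
  "moves": [
    [0.06,-0.01,0,0,0,0,1],
    [0.06,-0.01,0,0,0,0,1],
    [0.06,-0.01,0,0,0,0,1],
    [0.06,-0.01,0,0,0,0,1]
  ]
}}

```text
time: 7.6
eef_pos: [0.5559, -0.2777, 0.295]
orientation: [3.141, 0.0, -1.651]
ft_force: [0.5, -0.3, -0.4]
grip_width: 0.0871
grasp_force: 0.0
```

```bash
python3 - <<'E'
from h import *
s=manip.sense();print(s['eef_pos'],s['orientation'],s['time'])
c=cap('wrist'); save(c,'w3.png'); pickle.dump(c,open('w3.pkl','wb'))
for t in ['stop_plate','long_fence','short_fence']:
    for d in manip.masks_of(t,'wrist'):
        r,k=d['at']; print(t,round(d['confidence'],2),(r,k),d['mask'].sum(),ray(c,k,r,.026).round(4))
        if t=='stop_plate': ys,xs=np.where(d['mask']);print(xs.min(),xs.max(),ys.min(),ys.max())
x0=max(0,int(px(c,[.57,-.21,.012])[0])-90)
y0=max(0,int(px(c,[.57,-.21,.012])[1])-90)
print(x0,y0)
cv2.imwrite('pics/w3c.png',cv2.resize(c['img'][y0:y0+150,x0:x0+180,::-1],None,fx=4,fy=4,interpolation=cv2.INTER_CUBIC))
E
```

```text
[ 0.55592892 -0.27769028  0.29503144] [ 3.14097087e+00  3.18344052e-04 -1.65139150e+00] 7.6
stop_plate 0.91 (203.8, 322.0) 9984 [ 0.5559 -0.2232  0.026 ]
273 369 147 263
long_fence 0.62 (214.7, 290.1) 728 [ 0.6027 -0.2107  0.026 ]
short_fence 0.74 (261.2, 325.6) 298 [ 0.5575 -0.1335  0.026 ]
223 120
```

View pics/w3c.png

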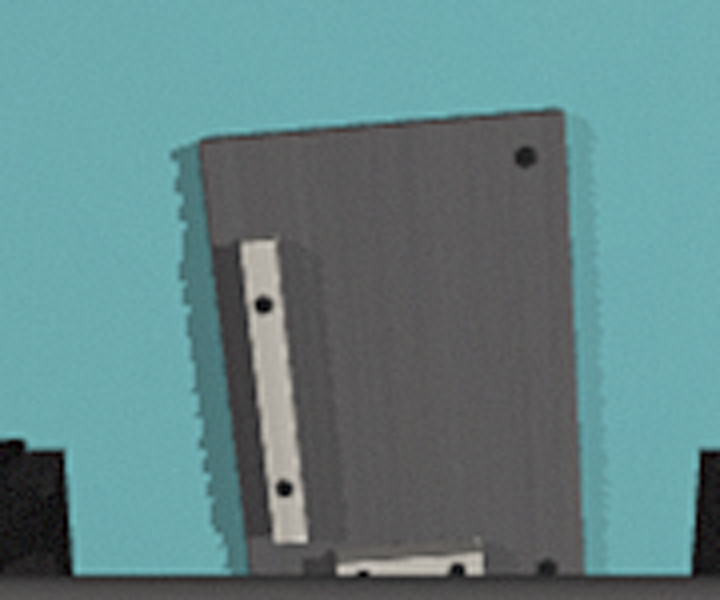

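The crop shows the stop plate with its -y corners at (203,141) and (565,110). The long fence runs from (258,240) to (290,543), and the short fence is at the bottom around (410,560).

```bash
python3 - <<'E'
from h import *
c=pickle.load(open('w3.pkl','rb'))
u=lambda L:[(222.6+x/4,119.6+y/4) for x,y in L]
P=[(65,-95,12),(-65,-95,12),(52,-60,26),(40,-60,26),(52,55,26),(40,55,26)]
U=u([(203,141),(565,110),(240,241),(276,238),(275,544),(307,542)])
g,e=fit(c,P,U,[.56,-.2,0]);print(g,e.tolist())
W=lambda p:np.array([g[0]+np.cos(g[2])*p[0]-np.sin(g[2])*p[1],g[1]+np.sin(g[2])*p[0]+np.cos(g[2])*p[1],p[2]])
for p in [(-.025,.065,.012),(.03,.065,.012),(-.025,.065,.026),(.03,.065,.026)]:
    q=px(c,W(p)); print(p,((q-[222.6,119.6])*4).round())
print('seat',W((.01,0,.012)))
b=[.5429,.1675,-.1435]
s=manip.sense()
w=[b[0]-np.sin(b[2])*-.02,b[1]+np.cos(b[2])*-.02]
print('web',w, rows([w[0],w[1],.15],b[2]-np.pi/2))
E
```

```text
[ 0.55552448 -0.20173173 -0.00143951] [[-1.3, -0.4], [0.8, -0.1], [0.3, 0.3], [-0.1, 0.4], [-0.0, -0.0], [0.0, -0.1]]
(-0.025, 0.065, 0.012) [480. 537.]
(0.03, 0.065, 0.012) [337. 547.]
(-0.025, 0.065, 0.026) [483. 553.]
(0.03, 0.065, 0.026) [336. 564.]
seat [ 0.56552447 -0.20174613  0.012     ]
web [np.float64(0.5400398398229128), np.float64(0.14770556937516505)] (array([-0.704 ,  0.0833,  0.2426]), array([-0.0006, -0.    ,  0.0815]))
```

{"fn": "send_rows", "kwargs": {
  "moves": [
    [-0.08,0.01,0,0,0,0.02,0.2],
    [-0.16,0.02,0,0,0,0.04,0.2],
    [-0.24,0.03,0,0,0,0.06,0.2],
    [-0.32,0.04,0,0,0,0.08,0.2],
    [-0.4,0.05,0,0,0,0.08,0.2],
    [-0.48,0.06,0,0,0,0.08,0.2],
    [-0.56,0.07,0,0,0,0.08,0.2],
    [-0.64,0.08,0.02,0,0,0.08,0.2]
  ]
}}

```text
time: 8.6
eef_pos: [0.5396, 0.111, 0.2854]
orientation: [-3.137, 0.002, -1.713]
ft_force: [1.0, -0.9, -0.2]
grip_width: 0.0525
grasp_force: 0.0
```

{"fn": "send_rows", "kwargs": {
  "moves": [
    [-0.06,0.005,0.06,0,0,0,0.2],
    [-0.06,0.005,0.12,0,0,0,0.2],
    [-0.06,0.005,0.16,0,0,0,0.2],
    [-0.06,0.005,0.16,0,0,0,0.2],
    [-0.06,0.005,0.16,0,0,0,0.2]
  ]
}}

```text
time: 9.1
eef_pos: [0.542, 0.1447, 0.1881]
orientation: [-3.14, -0.0, -1.714]
ft_force: [0.0, 0.1, -0.3]
grip_width: 0.0523
grasp_force: 0.0
```

```bash
python3 - <<'E'
from h import *
s=manip.sense();print(s['eef_pos'],s['orientation'],s['time'])
print(rows([.540,.1477,.033],-.1435-np.pi/2))
c=cap('scene'); cv2.imwrite('pics/c4.png',cv2.resize(c['img'][150:250,330:460,::-1],None,fx=5,fy=5,interpolation=cv2.INTER_CUBIC))
E
```

```text
[0.54201694 0.14468713 0.18810225] [-3.14038966e+00 -1.52936995e-04 -1.71355243e+00] 9.1
(array([-0.0045,  0.0044,  0.2585]), array([-0.0015, -0.0002,  0.0009]))
```

View pics/c4.png

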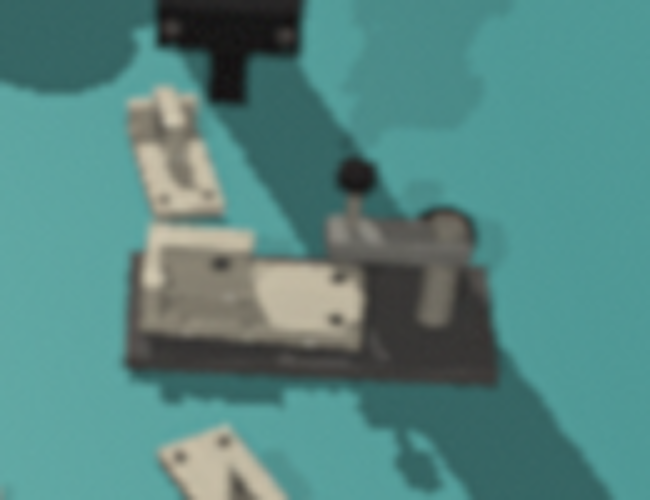

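The knob at crop (355,175) is back up, and the fingers at (228,80) are over the web. Descending to grip it.

{"fn": "send_rows", "kwargs": {
  "moves": [
    [-0.005,0.004,0.06,0,0,0,0.2],
    [-0.005,0.004,0.12,0,0,0,0.2],
    [-0.005,0.004,0.17,0,0,0,0.2],
    [-0.005,0.004,0.21,0,0,0,0.2],
    [-0.005,0.004,0.235,0,0,0,0.2],
    [-0.005,0.004,0.25,0,0,0,0.2],
    [-0.005,0.004,0.255,0,0,0,0.2],
    [-0.005,0.004,0.255,0,0,0,0.2]
  ]
}}

```text
time: 9.95
eef_pos: [0.5406, 0.1479, 0.0352]
orientation: [-3.14, 0.001, -1.715]
ft_force: [-0.5, -0.5, 1.3]
grip_width: 0.0519
grasp_force: 0.0
```

{"fn": "send_rows", "kwargs": {
  "moves": [
    [0,0,0,0,0,0,-0.4],
    [0,0,0,0,0,0,-0.6],
    [0,0,0,0,0,0,-0.8],
    [0,0,0,0,0,0,-1],
    [0,0,0,0,0,0,-1],
    [0,0,0,0,0,0,-1]
  ],
  "force": 50
}}

```text
time: 10.55
eef_pos: [0.5396, 0.1476, 0.0343]
orientation: [3.141, -0.0, -1.715]
ft_force: [-1.3, 0.5, 2.3]
grip_width: 0.0174
grasp_force: 50.0
```

{"fn": "send_rows", "kwargs": {
  "moves": [
    [0,0,-0.005,0,0,0,-1],
    [0,0,-0.008,0,0,0,-1],
    [0.02,0,-0.009,0,0,0,-1],
    [0.05,0,-0.009,0,0,0,-1],
    [0.08,0,-0.009,0,0,0,-1],
    [0.11,0,-0.009,0,0,0,-1],
    [0.15,0,-0.009,0,0,0,-1],
    [0.18,0,-0.03,0,0,0,-1]
  ]
}}

```text
time: 11.35
eef_pos: [0.5217, 0.0376, 0.0507]
orientation: [3.137, -0.002, -1.717]
ft_force: [-0.6, -0.3, -2.6]
grip_width: 0.0176
grasp_force: 50.0
```

{"fn": "send_rows", "kwargs": {
  "moves": [
    [0,0,-0.04,0,0,0,-1],
    [0,0,-0.09,0,0,0,-1],
    [0,0,-0.12,0,0,0,-1]
  ]
}}

```text
time: 11.65
eef_pos: [0.5246, 0.0391, 0.1262]
orientation: [-3.139, 0.001, -1.716]
ft_force: [-0.3, 0.2, -3.1]
grip_width: 0.0177
grasp_force: 50.0
```

```bash
python3 - <<'E'
from h import *
s=manip.sense();print(s['eef_pos'],s['orientation'],s['time'],s['ft_force'],s['grip_width'],s['moment'])
c=cap('wrist'); save(c,'w5.png'); pickle.dump(c,open('w5.pkl','wb'))
for d in manip.masks_of('bracket','wrist')[:2]: print(d['at'],d['confidence'])
cv2.imwrite('pics/w5c.png',cv2.resize(c['img'][150:350,220:420,::-1],None,fx=3,fy=3,interpolation=cv2.INTER_CUBIC))
E
```

```text
[0.5245996  0.03908662 0.12623818] [-3.13910866e+00  9.24252003e-04 -1.71624545e+00] 11.65 [-0.29634389  0.15924747 -3.11772431] 0.017688539619455688 [ 0.11225602 -0.16904039 -0.05367545]
[247.2, 499.7] 0.92
[322.8, 136.7] 0.71
```

View pics/w5c.png

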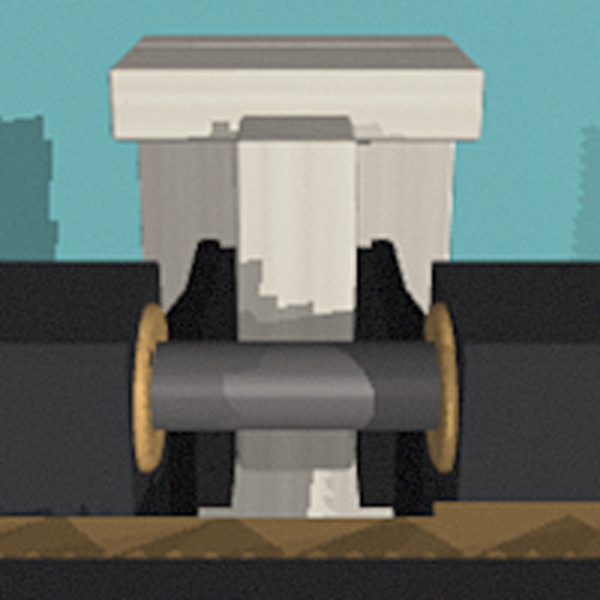

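The bracket sits square in the grip: rib corners at crop (110,68) and (484,70), web centred at 296.

```bash
python3 - <<'E'
from h import *
c=pickle.load(open('w5.pkl','rb'))
u=lambda L:[(219.7+x/3,149.7+y/3) for x,y in L]
P=[(30,-65,36),(-30,-65,36),(30,-53,36),(-30,-53,36),(30,-65,0),(-30,-65,0)]
U=u([(110,68),(484,70),(114,138),(481,140),(140,37),(450,37)])
tcp=np.array([.5246,.0391])
for z0 in (.102,.104,.106):
    g,e=fit(c,P,U,[.54,.06,-.14],z0); d=tcp-g[:2]; a=g[2]
    print(z0,g,'tcp in bracket',np.cos(a)*d[0]+np.sin(a)*d[1],-np.sin(a)*d[0]+np.cos(a)*d[1],'yaw tool-br',-1.716+np.pi/2-a,e.tolist())
E
```

```text
0.102 [ 0.52912523  0.05912425 -0.14884876] tcp in bracket -0.0015056030508412764 -0.020473922187463574 yaw tool-br 0.0036450915981263154 [[0.0, 0.1], [-0.0, -0.1], [-0.1, 0.8], [-0.4, 0.6], [1.5, -1.1], [-0.3, -0.8]]
0.104 [ 0.52914251  0.05872499 -0.14873241] tcp in bracket -0.0015842398666160605 -0.020081453596413456 yaw tool-br 0.0035287361393686045 [[-1.0, 0.1], [0.7, -0.1], [-1.1, 1.1], [0.2, 0.9], [0.8, -1.3], [0.2, -0.9]]
0.106 [ 0.52923776  0.0583151  -0.14918063] tcp in bracket -0.0017303535714928053 -0.019690979964641697 yaw tool-br 0.003976954318596987 [[-2.1, 0.0], [1.3, -0.1], [-2.2, 1.4], [0.8, 1.2], [0.0, -1.4], [0.5, -1.0]]
```

```bash
python3 - <<'E'
from h import *
print(rows([.5535,-.2347,.08],-1.572))
E
```

```text
(array([ 0.4463, -0.1114,  0.0776]), array([-0.0078,  0.003 , -0.1831]))
```

{"fn": "send_rows", "kwargs": {
  "moves": [
    [0.06,-0.015,0,0,0,-0.03,-1],
    [0.13,-0.032,0,0,0,-0.06,-1],
    [0.2,-0.05,0,0,0,-0.09,-1],
    [0.27,-0.067,0,0,0,-0.12,-1],
    [0.34,-0.085,0,0,0,-0.15,-1],
    [0.4,-0.1,0.02,0,0,-0.183,-1],
    [0.446,-0.111,0.05,0,0,-0.183,-1],
    [0.446,-0.111,0.07,0,0,-0.183,-1]
  ]
}}

```text
time: 12.55
eef_pos: [0.5495, -0.2372, 0.0789]
orientation: [3.138, 0.001, -1.577]
ft_force: [-0.6, 0.8, -3.2]
grip_width: 0.0177
grasp_force: 50.0
```

{"fn": "send_rows", "kwargs": {
  "moves": [
    [0,0,0.01,0,0,0,-1],
    [0,0,0.01,0,0,0,-1],
    [0,0,0.01,0,0,0,-1]
  ]
}}

```text
time: 12.85
eef_pos: [0.5518, -0.233, 0.0763]
orientation: [-3.142, -0.0, -1.57]
ft_force: [-0.4, 0.1, -2.4]
grip_width: 0.0173
grasp_force: 50.0
```

```bash
python3 - <<'E'
from h import *
s=manip.sense();print(s['eef_pos'],s['orientation'],s['time'],s['ft_force'],s['moment'])
print(rows([.5535,-.2347,.036],-1.572))
c=cap('wrist'); save(c,'w6.png'); pickle.dump(c,open('w6.pkl','wb'))
cv2.imwrite('pics/w6c.png',cv2.resize(c['img'][130:340,200:440,::-1],None,fx=2.7,fy=2.7,interpolation=cv2.INTER_CUBIC))
E
```

```text
[ 0.55181157 -0.23297051  0.07631503] [-3.14153369e+00 -1.60029683e-04 -1.56964833e+00] 12.85 [-0.44623102  0.10383912 -2.37950714] [ 0.14060082 -0.06217922  0.02383776]
(array([ 0.0029, -0.0028,  0.0672]), array([-0.0001, -0.0002,  0.003 ]))
```

View pics/w6c.png

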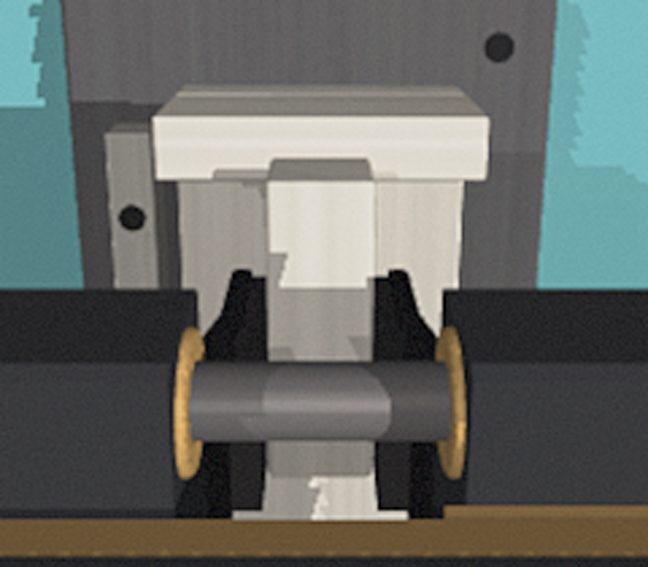

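The bracket hangs parallel to the long fence: fence at crop (132,215), bracket's left edge at about x=180, with a gap between them. Lowering.

{"fn": "send_rows", "kwargs": {
  "moves": [
    [0,0,0.02,0,0,0,-1],
    [0,0,0.04,0,0,0,-1],
    [0,0,0.055,0,0,0,-1],
    [0,0,0.062,0,0,0,-1],
    [0,0,0.066,0,0,0,-1],
    [0,0,0.07,0,0,0,-1],
    [0,0,0.07,0,0,0,-1]
  ]
}}

```text
time: 13.6
eef_pos: [0.5521, -0.2338, 0.0344]
orientation: [-3.141, -0.0, -1.571]
ft_force: [-0.1, 0.6, -3.8]
grip_width: 0.0182
grasp_force: 50.0
```

{"fn": "send_rows", "kwargs": {
  "moves": [
    [0,0,0.001,0,0,0,-1],
    [0,0,0.002,0,0,0,-1],
    [0,0,0.003,0,0,0,-1],
    [0,0,0.004,0,0,0,-1],
    [0,0,0.004,0,0,0,-1]
  ]
}}

```text
time: 14.1
eef_pos: [0.5521, -0.2338, 0.0343]
orientation: [-3.14, -0.001, -1.57]
ft_force: [-3.8, 3.4, 10.4]
grip_width: 0.0177
grasp_force: 50.0
```

{"fn": "send_rows", "kwargs": {
  "moves": [
    [0,-0.005,-0.001,0,0,0,-1],
    [0,-0.01,-0.001,0,0,0,-1],
    [0,-0.015,-0.001,0,0,0,-1],
    [0,-0.019,-0.001,0,0,0,-1],
    [0,-0.022,-0.001,0,0,0,-1],
    [0,-0.025,-0.001,0,0,0,-1],
    [0,-0.025,-0.001,0,0,0,-1]
  ]
}}

```text
time: 14.8
eef_pos: [0.5648, -0.2343, 0.0343]
orientation: [3.138, -0.001, -1.57]
ft_force: [-7.9, 1.1, 12.5]
grip_width: 0.0176
grasp_force: 50.0
```

{"fn": "send_rows", "kwargs": {
  "moves": [
    [-0.005,0,-0.001,0,0,0,-1],
    [-0.01,0,-0.001,0,0,0,-1],
    [-0.014,0,-0.001,0,0,0,-1],
    [-0.018,0,-0.001,0,0,0,-1],
    [-0.021,0,-0.001,0,0,0,-1],
    [-0.024,0,-0.001,0,0,0,-1],
    [-0.024,0,-0.001,0,0,0,-1]
  ]
}}

```text
time: 15.5
eef_pos: [0.5648, -0.2213, 0.0343]
orientation: [3.138, -0.002, -1.571]
ft_force: [-5.9, -5.9, 6.2]
grip_width: 0.0177
grasp_force: 50.0
```

{"fn": "send_rows", "kwargs": {
  "moves": [
    [-0.001,-0.001,0,0,0,0,-1],
    [-0.002,-0.002,0,0,0,0,-1],
    [-0.003,-0.003,0,0,0,0,-1],
    [-0.004,-0.004,0,0,0,0,-1],
    [-0.004,-0.004,0,0,0,0,-1],
    [-0.004,-0.004,0,0,0,0,-1]
  ]
}}

```text
time: 16.1
eef_pos: [0.5649, -0.2212, 0.0344]
orientation: [3.133, -0.004, -1.571]
ft_force: [-10.4, -13.8, 8.2]
grip_width: 0.0177
grasp_force: 50.0
```

```bash
python3 - <<'E'
from h import *
s=manip.sense();print(s['eef_pos'],s['orientation'],s['time'],s['ft_force'],s['moment'])
c=cap('wrist'); save(c,'w7.png'); w=c['img'][120:340,200:440,::-1]
t=cap('top')['img'][165:265,330:440,::-1]; 
cv2.imwrite('pics/c7.png',np.hstack([cv2.resize(w,(480,440),interpolation=2),cv2.resize(t,(320,440),interpolation=2)]))
E
```

```text
[ 0.56488714 -0.22116262  0.03437329] [ 3.13344597 -0.00389076 -1.57121494] 16.1 [-10.35033714 -13.77456876   8.19455734] [-3.94476151  2.86761455  0.27559225]
```

View pics/c7.png

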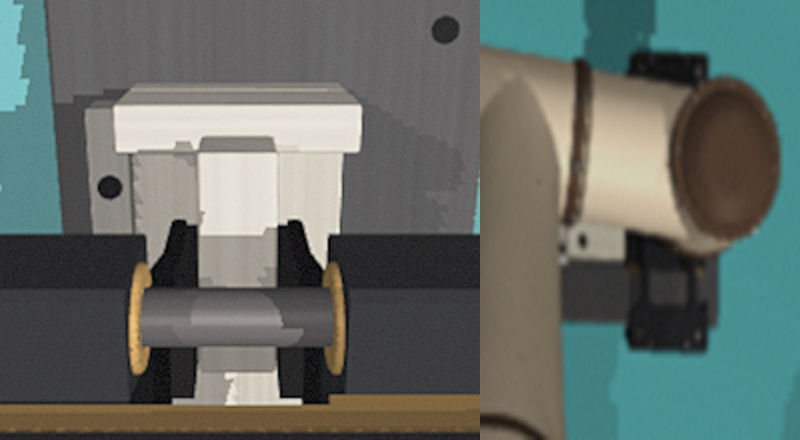

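The rib's left edge now meets the long fence in the wrist view, and both directions have stalled under load. The tool is tilted by about 0.5° from the push, so I'll add down force and counter-rotate to keep the bracket flat.

{"fn": "send_rows", "kwargs": {
  "moves": [
    [0,0,0.001,0.003,-0.001,0,-1],
    [0,0,0.002,0.006,-0.003,0,-1],
    [0,0,0.003,0.009,-0.005,0,-1],
    [-0.001,-0.001,0.004,0.012,-0.006,0,-1],
    [-0.001,-0.001,0.004,0.012,-0.006,0,-1],
    [-0.001,-0.001,0.004,0.012,-0.006,0,-1]
  ]
}}

```text
time: 16.8
eef_pos: [0.5649, -0.2211, 0.0342]
orientation: [-3.142, -0.0, -1.57]
ft_force: [-14.3, -13.9, 20.5]
grip_width: 0.0174
grasp_force: 50.0
```

```bash
python3 - <<'E'
from h import *
s=manip.sense();print(s['eef_pos'],s['orientation'],s['time'],s['ft_force'],s['moment'])
E
```

```text
[ 0.56487694 -0.2211436   0.0342101 ] [-3.14155936e+00 -3.26295015e-04 -1.57029585e+00] 16.8 [-14.28900741 -13.9327068   20.50638761] [-4.05184787  4.40438347  0.13652899]
```

{"fn": "send_rows", "kwargs": {
  "moves": [
    [0,0,0,0,0,0,-1],
    [0,0,0,0,0,0,-1],
    [0,0,0,0,0,0,-1],
    [0,0,0,0,0,0,-1],
    [0,0,0,0,0,0,-1],
    [0,0,0,0,0,0,-1],
    [0,0,0,0,0,0,-1],
    [0,0,0,0,0,0,-1]
  ]
}}

```text
time: 17.6
eef_pos: [0.5649, -0.2211, 0.0342]
orientation: [-3.142, -0.0, -1.57]
ft_force: [-15.2, -14.2, 19.8]
grip_width: 0.0175
grasp_force: 50.0
```

```bash
python3 - <<'E'
from h import *
s=manip.sense();print(s['eef_pos'],s['orientation'],s['ft_force'])
c=cap('wrist')
u0,v0=150,100
cv2.imwrite('pics/c8.png',cv2.resize(c['img'][150:245,230:390,::-1],None,fx=5,fy=5,interpolation=cv2.INTER_CUBIC))
E
```

```text
[ 0.56485057 -0.22111245  0.034205  ] [-3.14159226e+00 -2.48861693e-04 -1.57042345e+00] [-15.18389772 -14.15558775  19.82007971]
```

View pics/c8.png

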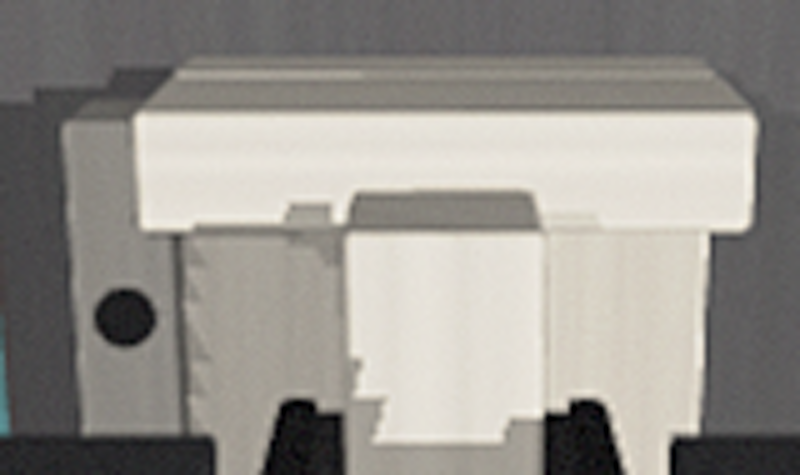

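The bracket's long edge runs along the fence with no visible gap (crop x≈185), and it lies flat. The forces hold steady at about 15 N and 14 N against the fences and 20 N down, so I'm handing in.

```bash
python3 -c "
from plant import manip
print(manip.finish_job())"
```

```text
the job is handed in; nothing more can be done
None
```

I pressed the gauge knob down onto the bracket, held it and let it spring back, then took the bracket to the stop plate and handed in at about 17.6 s, still holding it flat in the corner with about 15 N on the long fence, 14 N on the short fence and 20 N down.

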